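# Set the coil extruder's length gauge and hold its run dial

### The arm

A 6-joint arm with a two-finger parallel gripper is mounted at the origin on the work surface. World frame = base frame: x ahead of the robot, y to its left, z up, the work surface at z = 0. Lengths are in m, angles in rad, forces in N, time in s.
With the tool pointing down it reaches from about 0.25 to 0.8 m from the base axis. Payload 8.5 kg.
Tool frame: the origin (TCP) lies midway between the tips of the shut fingers; the grasp point (between the pads) lies 19 mm behind it (robot.pinch_z is the distance from the TCP to the grasp point, in m); z points along the fingers, y is the line along which they close (so a half turn about z gives the same grasp; the last joint's range is limited). The gripper opens to 85 mm and grips with 20 to 120 N. Pads are 22 mm wide; open, the fingers measure 114 mm over their backs; the gripper's body (76 mm by 85 mm) begins 54 mm behind the grasp point. The pads swing forward as they close: fully open they stand 13 mm farther back than shut.
Start: joints at [1.139, 0.238, -0.013, 1.319, 0, 1.571], TCP at [0.22, 0.477, 0.231] pointing down, gripper open.
Joint ranges: [-2.66, 2.66], [-1.03, 1.9], [-1.14, 1.46], [-1.82, 2.27], [-1.45, 1.34], [-3.14, 3.14]. Speed limits (rad/s): [2.22, 2.22, 2.79, 3.14, 3.14, 3.14].

### API

Orientations are given as a 3x3 rotation matrix whose columns are the frame's x, y, z axes.
In Python, from plant import robot gives the robot as it stands.
- The arm moves only by the tool jog_arm, never from a script. Its argument "increments" is one flat list of numbers, 7 for each row, row after row: the shift along the tool's x, y, z in mm, then the turn, a rotation vector about the tool's x, y, z in degrees, then the opening, from 0 (shut) to 1 (fully open). A call has 1 to 10 rows; each row shifts and turns the commanded pose from where the row before left it, along the tool's axes as they then stand; what a row does not reach is not made up. A row lasts 1/12 s, in which the tool goes at most 41.7 mm and 7.16 degrees, less where a joint would pass 70% of its speed; a pose out of reach is approached as far as the arm can. A call with a gripper value outside its range is refused whole. The fingers move at their own pace and stop on an object; "grip_force" is the grip in N (left out, the last holds). Time passes only in rows, so rows that do not move let the fingers close. It gives the time, the measured TCP pose, the force, the opening and the grip force at its end, in the units of the state.
- robot.read_state(): the state, without advancing time (a new reading comes with each control period).
- robot.read_camera(name): name is "scene" or "top" or "wrist"; returns a dict with "image" (480x640x3 uint8, red, green, blue), "fx", "fy", "cx", "cy" (pixels), "rvec" (rotation vector, rad) and "tvec" (3), from world to camera coordinates, as OpenCV has them. Camera axes: x right, y down, z forward; pixel columns grow to the right and rows downward; lengths in m; the calibration is good to about 2 mm. A picture is of the moment at which its call begins. There is no depth.
- robot.sign_off(): hands the job in; it is judged then, once.
The state is a dict: "clock": time; "joint_pos": joint angles; "joint_vel": joint speeds; "joint_torque": joint torques, N m; "eef_pos": TCP position; "tool_rot": TCP orientation; "ft_force": force on the tool from outside, world axes, zero at the start; "ft_torque": the same for the moment, N m; "gripper_width": finger opening in m; "grasp_force": force on a finger pad.
Only numpy, scipy, OpenCV 4.12 (cv2) and the standard library are available. Lean on these libraries where they do the work, as an engineer would, in place of code of your own. Each camera call takes 0.05 s, during which the arm holds its last target. There are 200 camera calls.

### The job

Pull the yellow tab of the clay extruder's sprung length gauge out until it is level with the red marker and let go of it; it stays there. Then turn the black spring-return dial on the control box clockwise, past its first two notches to the third (the orange mark), and hold it there against its spring: finish while still holding the dial. Do not shift the red marker, and leave the mug, the glaze jar and the bowl where they are.

Things in the scene. Friction and masses are not known exactly. Their poses are not given: they have to be found in the camera images.
- extruder: Fixed bench clay extruder; grey base 200 x 620 x 22 mm. Origin at table height under the gauge tab's fully-home place; +y is the pull-out direction, z up. Steel track 34 wide along y at x = 0 (y -85 to 195), top 46 mm high. Yellow case (top 57) ends at y = -80. Barrel (top 136, x 34 to 136) ends at y = -128. White board (top 42) at x 30 to 140. Scale rail (top 34) at x -22 to -46.
- gauge_tab (a point): Grip point in the upper part of the upright yellow gauge tab, on its centre line, 78.5 mm above the table. Tab: 26 (x) x 14 (y) mm, from 48.5 to 92.5 mm above the table; axes as the extruder, the thin side along the pull. A thin index finger reaches from its foot over the scale rail; the flat yellow blade trails back into the case. It moves along the extruder's y only.
- gauge (a joint): How far the gauge is pulled out, m: 0 fully home, 0.18 the limit; starts between 0 and 0.02. Its spring pulls back with 1.5 to 3.5 N, and a 7 N brake keeps it where it is left: pulling out takes up to about 11 N, pushing back 4 to 6 N.
- red_mark (a point): Middle of the top of the red marker (26 x 10 x 13 mm, top 47 mm above the table) clamped on the scale rail, 40 mm to the extruder's -x side of the tab's line, at 0.09 to 0.165 m of gauge travel. Axes as the extruder. The gauge is set when tab and marker have the same place along the extruder's y. Not to be shifted.
- control_box: Grey hold-to-run box, fixed, 125 x 125 x 50 mm, white face on top; origin at the centre of its underside, z up. The black dial sits on top, on the vertical centre line. Marks around it, as angles from the box's +x axis seen from above: dark home mark +0.6 rad, black first and second notch +0.2 and -0.2, broad orange third notch -0.6.
- dial_grip (a point): Grip point on the dial's vertical axis, 83.5 mm above the table. The grip is a bar 56 mm along this point's x, 13 mm thick along its y, from 63.5 to 97.5 mm above the table, over a silver skirt 66 mm across (53.5 to 63.5 mm high). A white line on the black bar marks its +x half, the pointer end. The axes turn with the dial.
- dial (a joint): Turn of the dial, rad, clockwise seen from above: 0 at rest, notches at 0.40, 0.80 and 1.20 (the third), hard stop at 1.38. A return spring of 0.09 to 0.18 N m always drives it back to 0 when let go; the notches add a ripple of about 0.05 N m.
- mug: White mug, 80 mm across, 90 mm high, handle at its +y; origin at the centre of its underside. Loose; leave alone.
- glaze_jar: Small jar with a blue label, 52 mm across, 65 mm high, on the table to the left (+y side) of the control box; origin at the centre of its underside. Loose; leave alone.
- pinch_bowl: Blue bowl, 84 mm across, 45 mm high; origin at the centre of its underside. Loose; leave alone.
Mind the look-alikes: they are no part of the job. What is shaped like the control_box but blue or pink is not meant.

How it is judged:
On the way, in this order (a step that is already met when the one before it is completed fails the run):
1. the gauge tab is level with the red marker and has been let go (y of gauge_tab in the frame of red_mark between -0.006 and 0.006 m and contact force between the fingers and extruder below 0.3 N), for 0.3 s.
2. the dial is held at its third notch, with the gauge still set (value of joint dial between 1.08 and 1.3 rad and y of gauge_tab in the frame of red_mark between -0.006 and 0.006 m and contact force between the fingers and control_box above 1 N), for 0.5 s.
At the end, for the whole second after the job is handed in: The fingers are still holding the dial at its third notch (1.08 to 1.30 rad), standing still; the gauge, let go, is still level with the red marker within 6 mm (all of step 2 and velocity of joint dial between -0.1 and 0.1 rad/s and contact force between the arm and extruder below 0.3 N); the arm keeps its last pose, push and grip.
It fails at once if the red marker is shifted by more than 5 mm (distance of red_mark from where it was at the start of the episode above 0.005 m).
It fails at once if the mug is shifted by more than 30 mm or tipped (distance of mug from where it was at the start of the episode above 0.03 m or angle between mug's own z axis and vertical above 0.4 rad).
It fails at once if the glaze jar is shifted by more than 30 mm or tipped (distance of glaze_jar from where it was at the start of the episode above 0.03 m or angle between glaze_jar's own z axis and vertical above 0.4 rad).
It fails at once if the bowl is shifted by more than 30 mm or tipped (distance of pinch_bowl from where it was at the start of the episode above 0.03 m or angle between pinch_bowl's own z axis and vertical above 0.4 rad).
It also fails if it takes over 61 s, if anything falls off the work surface, if the arm or the gripper's body presses on something with over 40 N, if the wrist force passes 120 N, or if a joint passes its speed limit or range.

## Working session

There is one attempt and no reset: what is moved stays moved. The work goes in short steps, Python scripts to look and compute and a tool call to move; the robot and the scene stay as the last step left them, time stands still between calls to the robot, and variables do not carry over. Pictures are saved under pics/ and viewed, at most 10 in all, crops included, and the job is handed in when it is done.

Besides the shell and the picture viewer there is one more tool, called after "Call:" by a JSON object that holds its "fn" and its "kwargs", one argument or row to a line. jog_arm: Moves the arm, as the interface text tells. Its arguments: {"type":"object","properties":{"increments":{"type":"array"},"grip_force":{"type":"number"}},"required":["increments"]}

```bash
mkdir -p pics; cat > h.py <<'E'
import numpy as np, cv2
from plant import robot
def cam(n):
    c=robot.read_camera(n); c['R']=cv2.Rodrigues(np.array(c['rvec'],float))[0]; c['t']=np.array(c['tvec'],float).ravel(); return c
def ray(c,u,v,z):
    d=c['R'].T@np.array([(u-c['cx'])/c['fx'],(v-c['cy'])/c['fy'],1]); o=-c['R'].T@c['t']
    return o+d*(z-o[2])/d[2]
def proj(c,p):
    q=c['R']@np.array(p)+c['t']; return q[0]/q[2]*c['fx']+c['cx'],q[1]/q[2]*c['fy']+c['cy']
def save(im,n): cv2.imwrite('pics/'+n,im[:,:,::-1])
E
python3 - <<'E'
from h import *
for n in('scene','top'):
    c=cam(n); save(c['image'],n+'0.png'); np.save(n+'0.npy',c,allow_pickle=True); print(n,c['fx'],-c['R'].T@c['t'],c['R'][2])
s=robot.read_state();print(s['eef_pos'],s['tool_rot'],s['gripper_width'],robot.pinch_z)
E
```

```text
scene 479.4791715516416 [ 0.99333891 -0.73947383  0.98236786] [-0.40551684  0.57891855 -0.70739622]
top 442.51875922480997 [0.37333971 0.01389446 1.02556759] [ 0.09514175 -0.00331221 -0.99545822]
[0.21956588 0.47648289 0.23075644] [[-9.08207499e-01  4.18519866e-01 -5.10881781e-04]
 [ 4.18520178e-01  9.08206780e-01 -1.14294028e-03]
 [-1.43569157e-05 -1.25184127e-03 -9.99999216e-01]] 0.08563321433169589 0.0187
```

View pics/top0.png

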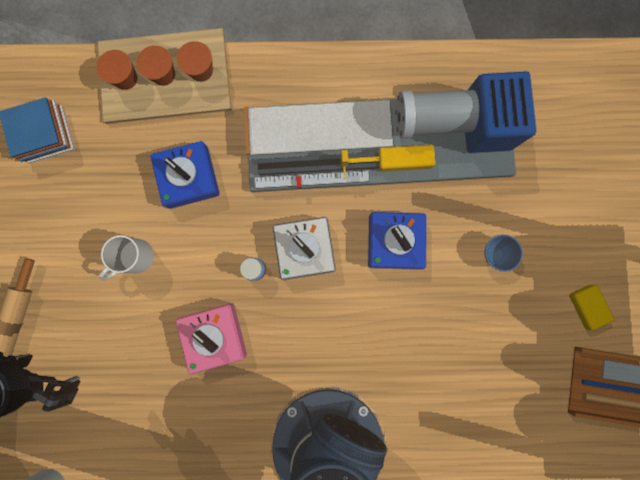

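View pics/scene0.png

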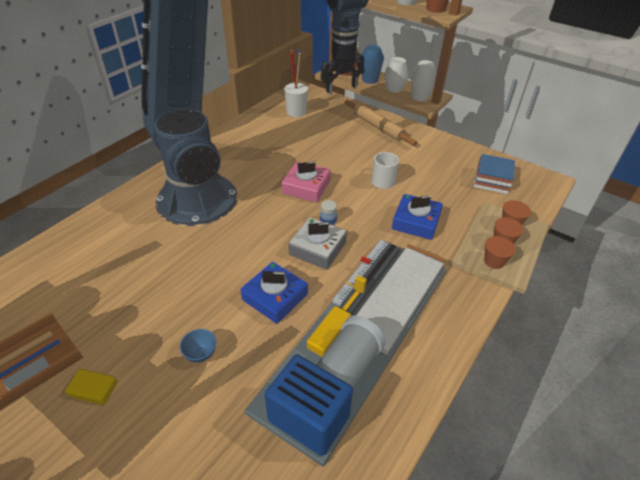

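Candidates for the box (top view): blue (184,173), blue (397,240), pink (210,338) and grey with a white face (304,247). The grey one fits the description, and the jar (252,268) is on its left. The yellow tab is at about (345,162) and the red marker at about (299,181). I'll confirm this in an enlarged crop and measure.

```bash
python3 - <<'E'
from h import *
c=np.load('top0.npy',allow_pickle=True).item(); im=c['image']
save(cv2.resize(im[140:290,240:440],None,fx=4,fy=4,interpolation=cv2.INTER_CUBIC),'crop1.png')
hsv=cv2.cvtColor(im,cv2.COLOR_RGB2HSV); H,S,V=cv2.split(hsv)
def comps(m,lo,x0,y0,x1,y1):
    mm=np.zeros_like(m,np.uint8); mm[y0:y1,x0:x1]=m[y0:y1,x0:x1]
    n,l,s,ce=cv2.connectedComponentsWithStats(mm); return [(s[i].tolist(),ce[i].round(1).tolist()) for i in range(1,n) if s[i][4]>lo]
print('red',r:=comps(((H<6)|(H>174))&(S>150)&(V>90),8,245,165,400,195))
print('yel',comps((H>18)&(H<32)&(S>150)&(V>110),8,330,140,440,185))
u,v=r[0][1]; print('red xyz',ray(c,u,v,.047))
# board long edges
m=((S<60)&(V>130)).astype(np.uint8)
for nm,(x0,y0,x1,y1),z in(('board',(245,95,395,158),.042),('box',(270,212,338,282),.05)):
    mm=np.zeros_like(m); mm[y0:y1,x0:x1]=m[y0:y1,x0:x1]
    k=max(cv2.findContours(mm,0,1)[0],key=cv2.contourArea); b=cv2.boxPoints(cv2.minAreaRect(k))
    w=np.array([ray(c,*p,z) for p in b]); print(nm,b.round(1).tolist(),w.round(4).tolist(),'ctr',w.mean(0).round(4),[np.degrees(np.arctan2(*(w[i+1]-w[i])[1::-1])).round(1) for i in range(3)])
m=((V<60)).astype(np.uint8)
mm=np.zeros_like(m); mm[230:265,285:320]=m[230:265,285:320]
k=max(cv2.findContours(mm,0,1)[0],key=cv2.contourArea); R=cv2.minAreaRect(k);print('bar',R,ray(c,*R[0],.0975))
E
```

```text
red [([297, 176, 4, 11, 39], [298.3, 181.4])]
yel [([341, 145, 94, 30, 1505], [397.7, 157.5])]
red xyz [0.58852645 0.05823296 0.047     ]
board [[247.3000030517578, 107.0999984741211], [389.70001220703125, 98.5999984741211], [392.5, 145.8000030517578], [250.10000610351562, 154.3000030517578]] [[0.7642, 0.1744, 0.042], [0.7809, -0.1531, 0.042], [0.6697, -0.1565, 0.042], [0.6535, 0.1676, 0.042]] ctr [0.7171 0.0081 0.042 ] [np.float64(-87.1), np.float64(-178.2), np.float64(92.9)]
box [[272.6000061035156, 225.3000030517578], [325.8999938964844, 216.89999389648438], [334.29998779296875, 269.79998779296875], [281.0, 278.29998779296875]] [[0.4896, 0.1157, 0.05], [0.5071, -0.0028, 0.05], [0.3894, -0.0197, 0.05], [0.3723, 0.0975, 0.05]] ctr [0.4396 0.0477 0.05  ] [np.float64(-81.6), np.float64(-171.8), np.float64(98.3)]
bar ((309.5000305175781, 255.00003051757812), (2.1213202476501465, 2.1213202476501465), 45.0) [0.42025574 0.03351844 0.0975    ]
```

View pics/crop1.png

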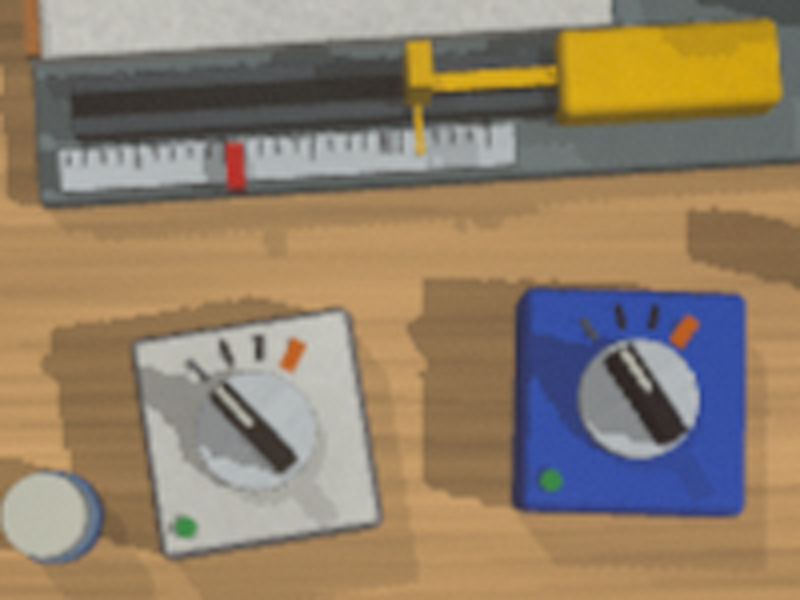

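The crop confirms the grey box with the white face (crop (258,430)). Its dial pointer is at the home mark, the tab is at crop (418,70) and the red marker at crop (235,165). I'll move above the tab.

Call:
{"fn": "jog_arm", "kwargs": {
  "increments": [0, 0, 0, 0, 0, -6.9, 1, 0, 0, 0, 0, 0, -6.9, 1, 0, 0, 0, 0, 0, -6.9, 1, 0, 0, 0, 0, 0, -6.9, 1, -19.5, -27, 1.5, 0, 0, 0, 1, -19.5, -27, 1.5, 0, 0, 0, 1, -19.5, -27, 1.5, 0, 0, 0, 1, -19.5, -27, 1.5, 0, 0, 0, 1, -19.5, -27, 1.5, 0, 0, 0, 1, -19.5, -27, 1.5, 0, 0, 0, 1],
  "grip_force": 40
}}

```text
clock: 0.93
eef_pos: [0.3451, 0.3194, 0.222]
tool_rot: [[-0.999, -0.05, -0.0], [-0.05, 0.999, -0.0], [0.0, -0.0, -1.0]]
ft_force: [0.4, 0.3, -1.3]
gripper_width: 0.0854
grasp_force: 0.0
```

Call:
{"fn": "jog_arm", "kwargs": {
  "increments": [-19.5, -27, 1.5, 0, 0, 0, 1, -19.5, -27, 1.5, 0, 0, 0, 1, -19.5, -27, 1.5, 0, 0, 0, 1, -19.5, -27, 1.5, 0, 0, 0, 1, -19.5, -27, 1.5, 0, 0, 0, 1, -19.5, -27, 1.5, 0, 0, 0, 1, -19.5, -27, 1.5, 0, 0, 0, 1, -19.5, -27, 1.5, 0, 0, 0, 1, -19.5, -27, 1.5, 0, 0, 0, 1, -19.5, -27, 1.5, 0, 0, 0, 1]
}}

```text
clock: 1.77
eef_pos: [0.5535, 0.0593, 0.2069]
tool_rot: [[-0.999, -0.05, -0.001], [-0.05, 0.999, -0.0], [0.001, -0.0, -1.0]]
ft_force: [0.7, 1.0, 1.3]
gripper_width: 0.0853
grasp_force: 0.0
```

Call:
{"fn": "jog_arm", "kwargs": {
  "increments": [-19.5, -27, 1.5, 0, 0, 0, 1, -19.5, -27, 1.5, 0, 0, 0, 1, -19.5, -27, 1.5, 0, 0, 0, 1, -19.5, -27, 1.5, 0, 0, 0, 1, 0, 0, 0, 0, 0, 0, 1, 0, 0, 0, 0, 0, 0, 1]
}}

```text
clock: 2.27
eef_pos: [0.6365, -0.0446, 0.1999]
tool_rot: [[-0.999, -0.047, -0.002], [-0.047, 0.999, 0.0], [0.002, 0.0, -1.0]]
ft_force: [-0.2, 0.4, 0.3]
gripper_width: 0.0852
grasp_force: 0.0
```

```bash
python3 - <<'E'
from h import *
c=cam('wrist'); save(c['image'],'w1.png'); np.save('w1.npy',c,allow_pickle=True)
s=robot.read_state();print(s['eef_pos'],s['tool_rot'],s['joint_pos'],-c['R'].T@c['t'],c['R'][2])
E
```

```text
[ 0.63583018 -0.04355189  0.20036833] [[-9.98814753e-01 -4.86385480e-02 -1.83897500e-03]
 [-4.86390887e-02  9.98816388e-01  2.50424903e-04]
 [ 1.82461806e-03  3.39574155e-04 -9.99998278e-01]] [-6.84490088e-02  4.45452249e-01  2.16238302e-01  1.34343418e+00
  1.24060734e-04 -1.17107182e-01] [ 0.5645235  -0.04843268  0.34229198] [ 0.2753637   0.01244754 -0.96125953]
```

View pics/w1.png

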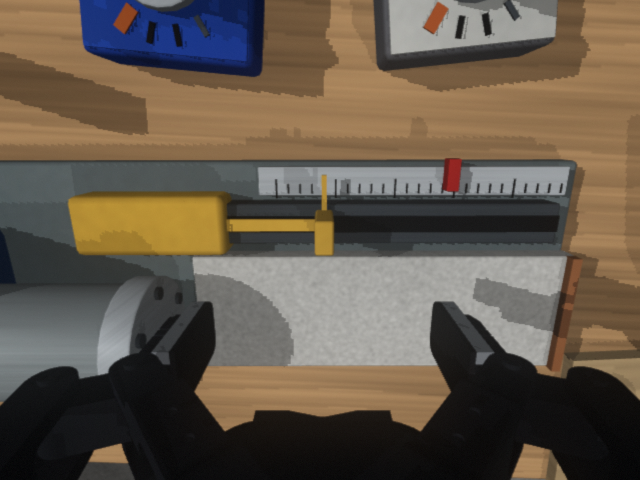

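The wrist view shows the yellow tab at (324,232), its index tip at (324,178) and the red marker at (453,175). I'll measure both.

```bash
cat >> h.py <<'E'
ex=np.array([.9987,.0506,0]); ey=np.array([-.0506,.9987,0])
def meas(c,x0=235,x1=420):
    H,S,V=cv2.split(cv2.cvtColor(c['image'],cv2.COLOR_RGB2HSV))
    y=((H>18)&(H<32)&(S>150)&(V>100)); r=((H<6)|(H>174))&(S>150)&(V>90)
    y[:, :x0]=0; y[:,x1:]=0
    return y,r,H,S,V
E
python3 - <<'E'
from h import *
c=np.load('w1.npy',allow_pickle=True).item()
y,r,H,S,V=meas(c)
t=y[205:262,300:350]; print('colsums',t.sum(0).tolist()); print('rowspan',[(i+165,np.flatnonzero(y[i+165,300:350]).min()+300,np.flatnonzero(y[i+165,300:350]).max()+300) for i in range(0,95,4) if y[i+165,300:350].any()])
rr=np.argwhere(r[150:200,430:480])+[150,430]; print('red',rr.min(0),rr.max(0)); print([(i,rr[rr[:,0]==i][:,1].min(),rr[rr[:,0]==i][:,1].max(),V[i,453]) for i in range(rr[:,0].min(),rr[:,0].max()+1,3)])
print('V col',V[208:258:3,324].tolist())
for u,v,z in((324.5,240,.0925),(324.5,254,.0925),(324,185,.05),(453,191.5,.047),(453,175,.047),(315,250,.0925),(334,250,.0925)):
    p=ray(c,u,v,z);print(u,v,p.round(4),'ext x,y',(p@ex).round(4),(p@ey).round(4))
E
```

```text
colsums [12, 12, 12, 12, 12, 12, 12, 12, 12, 12, 12, 12, 12, 12, 14, 34, 43, 34, 34, 34, 34, 34, 40, 40, 40, 40, 40, 34, 34, 34, 34, 34, 33, 19, 0, 0, 0, 0, 0, 0, 0, 0, 0, 0, 0, 0, 0, 0, 0, 0]
rowspan [(177, np.int64(322), np.int64(325)), (181, np.int64(322), np.int64(325)), (185, np.int64(322), np.int64(325)), (189, np.int64(322), np.int64(325)), (193, np.int64(322), np.int64(325)), (197, np.int64(322), np.int64(326)), (201, np.int64(322), np.int64(326)), (205, np.int64(322), np.int64(326)), (209, np.int64(322), np.int64(326)), (213, np.int64(316), np.int64(316)), (217, np.int64(316), np.int64(316)), (221, np.int64(300), np.int64(331)), (225, np.int64(300), np.int64(333)), (229, np.int64(300), np.int64(333)), (233, np.int64(315), np.int64(333)), (237, np.int64(315), np.int64(333)), (241, np.int64(315), np.int64(333)), (245, np.int64(315), np.int64(332)), (249, np.int64(315), np.int64(332)), (253, np.int64(316), np.int64(332))]
red [159 443] [190 461]
[(159, np.int64(445), np.int64(460), np.uint8(128)), (162, np.int64(445), np.int64(460), np.uint8(147)), (165, np.int64(445), np.int64
[... 222 characters left out ...]
8(146)), (180, np.int64(444), np.int64(458), np.uint8(145)), (183, np.int64(443), np.int64(458), np.uint8(143)), (186, np.int64(444), np.int64(458), np.uint8(143)), (189, np.int64(444), np.int64(457), np.uint8(143))]
V col [161, 92, 89, 90, 93, 169, 176, 174, 176, 177, 176, 175, 173, 176, 177, 177, 117]
324.5 240 [ 0.6348 -0.0436  0.0925] ext x,y 0.6318 -0.0757
324.5 254 [ 0.6452 -0.0431  0.0925] ext x,y 0.6422 -0.0757
324 185 [ 0.6013 -0.0454  0.05  ] ext x,y 0.5982 -0.0758
453 191.5 [0.602  0.0591 0.047 ] ext x,y 0.6042 0.0286
453 175 [0.5889 0.0572 0.047 ] ext x,y 0.591 0.0274
315 250 [ 0.6425 -0.0501  0.0925] ext x,y 0.6392 -0.0825
334 250 [ 0.6419 -0.0365  0.0925] ext x,y 0.6392 -0.0689
```

Call:
{"fn": "jog_arm", "kwargs": {
  "increments": [3, 0, 14, 0, 0, 0, 1, 0, 0, 14, 0, 0, 0, 1, 0, 0, 14, 0, 0, 0, 1, 0, 0, 14, 0, 0, 0, 1, 0, 0, 14, 0, 0, 0, 1, 0, 0, 14, 0, 0, 0, 1, 0, 0, 14, 0, 0, 0, 1, 0, 0, 14, 0, 0, 0, 1, 0, 0, 14, 0, 0, 0, 1, 0, 0, 14, 0, 0, 0, 1]
}}

```text
clock: 3.15
eef_pos: [0.6323, -0.0419, 0.0611]
tool_rot: [[-0.999, -0.051, -0.0], [-0.051, 0.999, 0.0], [0.0, 0.0, -1.0]]
ft_force: [0.6, -0.2, -1.2]
gripper_width: 0.0857
grasp_force: 0.0
```

Call:
{"fn": "jog_arm", "kwargs": {
  "increments": [0, 0, 0, 0, 0, 0, 1, 0, 0, 0, 0, 0, 0, 1, 0, 0, 0, 0, 0, 0, 0, 0, 0, 0, 0, 0, 0, 0, 0, 0, 0, 0, 0, 0, 0, 0, 0, 0, 0, 0, 0, 0, 0, 0, 0, 0, 0, 0, 0, 0, 0, 0, 0, 0, 0, 0, 0, 0, 0, 0, 0, 0, 0, 0, 0, 0, 0, 0, 0, 0]
}}

```text
clock: 3.98
eef_pos: [0.6333, -0.0434, 0.0617]
tool_rot: [[-0.999, -0.05, 0.0], [-0.05, 0.999, -0.0], [-0.0, -0.0, -1.0]]
ft_force: [-1.4, -1.4, 5.0]
gripper_width: 0.0134
grasp_force: 42.4
```

Call:
{"fn": "jog_arm", "kwargs": {
  "increments": [0, 6, 0, 0, 0, 0, 0, 0, 6, 0, 0, 0, 0, 0, 0, 6, 0, 0, 0, 0, 0, 0, 6, 0, 0, 0, 0, 0, 0, 6, 0, 0, 0, 0, 0, 0, 6, 0, 0, 0, 0, 0, 0, 6, 0, 0, 0, 0, 0, 0, 6, 0, 0, 0, 0, 0, 0, 6, 0, 0, 0, 0, 0, 0, 6, 0, 0, 0, 0, 0]
}}

```text
clock: 4.82
eef_pos: [0.6304, 0.015, 0.0617]
tool_rot: [[-0.999, -0.048, 0.001], [-0.048, 0.999, -0.004], [-0.0, -0.004, -1.0]]
ft_force: [-0.4, -9.7, 4.1]
gripper_width: 0.0137
grasp_force: 42.5
```

Call:
{"fn": "jog_arm", "kwargs": {
  "increments": [0, 6, 0, 0, 0, 0, 0, 0, 6, 0, 0, 0, 0, 0, 0, 6, 0, 0, 0, 0, 0, 0, 6, 0, 0, 0, 0, 0, 0, 6, 0, 0, 0, 0, 0, 0, 6, 0, 0, 0, 0, 0, 0, 6, 0, 0, 0, 0, 0, 0, 0, 0, 0, 0, 0, 0, 0, 0, 0, 0, 0, 0, 0]
}}

```text
clock: 5.57
eef_pos: [0.6283, 0.0579, 0.0617]
tool_rot: [[-0.999, -0.049, 0.001], [-0.049, 0.999, -0.002], [-0.001, -0.002, -1.0]]
ft_force: [-1.5, -4.8, 5.0]
gripper_width: 0.0137
grasp_force: 42.5
```

```bash
python3 - <<'E'
from h import *
c=cam('wrist'); save(c['image'],'w2.png'); np.save('w2.npy',c,allow_pickle=True)
s=robot.read_state();p=s['eef_pos'];print(p,p@ex,p@ey,s['ft_force'],s['gripper_width'])
E
```

```text
[0.62830465 0.05791258 0.06167505] 0.6304182263459369 0.026045078519771753 [ 0.38515029 -4.88330246  5.30952317] 0.01301550128444171
```

View pics/w2.png

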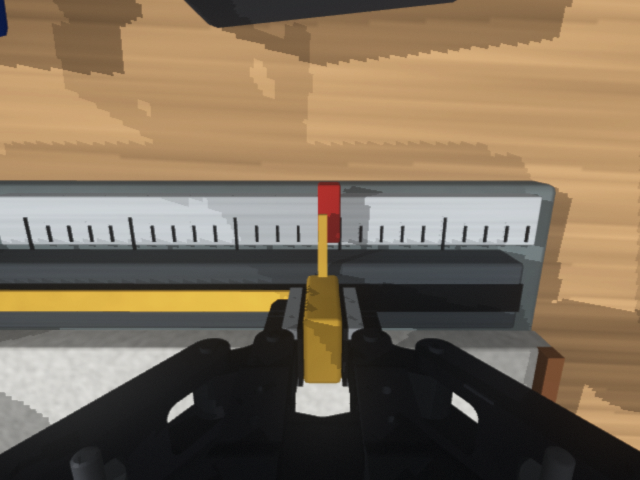

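The index (column 323) lies over the red marker, just short of its centre (columns 318–340, centre 329), which is about 2.7 mm. I'll nudge it and release.

Call:
{"fn": "jog_arm", "kwargs": {
  "increments": [0, 1.5, 0, 0, 0, 0, 0, 0, 1.5, 0, 0, 0, 0, 0, 0, 0, 0, 0, 0, 0, 0, 0, 0, 0, 0, 0, 0, 0, 0, 0, 0, 0, 0, 0, 0.5, 0, 0, 0, 0, 0, 0, 0.5, 0, 0, 0, 0, 0, 0, 1, 0, 0, 0, 0, 0, 0, 1, 0, 0, 0, 0, 0, 0, 1, 0, 0, 0, 0, 0, 0, 1]
}}

```text
clock: 6.45
eef_pos: [0.6278, 0.0618, 0.0612]
tool_rot: [[-0.999, -0.05, -0.0], [-0.05, 0.999, 0.0], [0.0, 0.0, -1.0]]
ft_force: [-0.6, 0.5, 0.1]
gripper_width: 0.0837
grasp_force: 0.0
```

Call:
{"fn": "jog_arm", "kwargs": {
  "increments": [0, 0, 0, 0, 0, 0, 1, 0, 0, 0, 0, 0, 0, 1, 0, 0, 0, 0, 0, 0, 1, 0, 0, -14, 0, 0, 0, 1, 0, 0, -14, 0, 0, 0, 1, 0, 0, -14, 0, 0, 0, 1, 0, 0, -14, 0, 0, 0, 1, 0, 0, -14, 0, 0, 0, 1, 0, 0, -14, 0, 0, 0, 1, 0, 0, 0, 0, 0, 0, 1]
}}

```text
clock: 7.28
eef_pos: [0.6293, 0.0617, 0.1481]
tool_rot: [[-0.999, -0.05, 0.004], [-0.05, 0.999, 0.0], [-0.004, 0.0, -1.0]]
ft_force: [0.3, 0.2, 0.4]
gripper_width: 0.0854
grasp_force: 0.0
```

```bash
python3 - <<'E'
from h import *
c=cam('wrist'); save(c['image'],'w3.png'); np.save('w3.npy',c,allow_pickle=True)
s=robot.read_state();p=s['eef_pos'];print(p,p@ex,p@ey,s['ft_force'],s['gripper_width'])
E
```

```text
[0.62882452 0.06168068 0.1465474 ] 0.6311280880392991 0.02978197025904315 [-1.13234434  0.53158981 -0.68194612] 0.08537914218953307
```

View pics/w3.png

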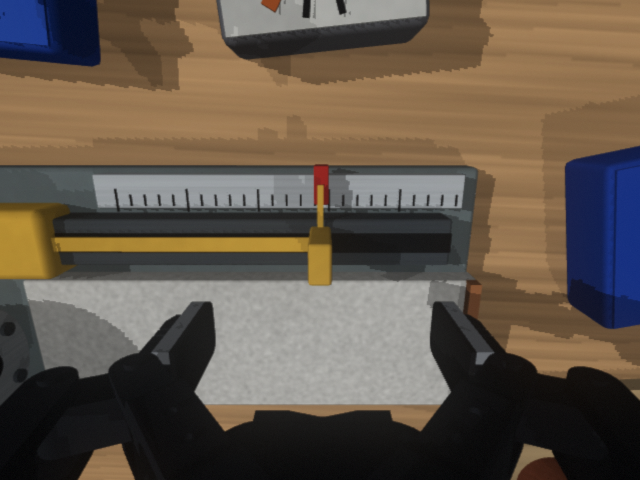

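The index (column 320) is over the centre of the red marker (314–328), so the tab is set and released. Next is the dial.

Call:
{"fn": "jog_arm", "kwargs": {
  "increments": [0, 0, -18, 0, 0, 0, 1, 0, 0, -18, 0, 0, 0, 1, 0, 0, -18, 0, 0, 0, 1, 27, -0.6, 0, 0, 0, 0, 1, 27, -0.6, 0, 0, 0, 0, 1, 27, -0.6, 0, 0, 0, 0, 1, 27, -0.6, 0, 0, 0, 0, 1, 27, -0.6, 0, 0, 0, 0, 1, 27, -0.6, 0, 0, 0, 0, 1, 27, -0.6, 0, 0, 0, 0, 1]
}}

```text
clock: 8.17
eef_pos: [0.4375, 0.0478, 0.1981]
tool_rot: [[-0.999, -0.05, -0.001], [-0.05, 0.999, -0.0], [0.001, -0.0, -1.0]]
ft_force: [-0.5, -0.4, 0.0]
gripper_width: 0.0857
grasp_force: 0.0
```

Call:
{"fn": "jog_arm", "kwargs": {
  "increments": [0, 0, 0, 0, 0, -6.65, 1, 0, 0, 0, 0, 0, -6.65, 1, 0, 0, 0, 0, 0, -6.65, 1, 0, 0, 0, 0, 0, -6.65, 1, 0, 0, 0, 0, 0, -6.65, 1, 0, 0, 0, 0, 0, -6.65, 1, 0, 0, 0, 0, 0, 0, 1, 0, 0, 0, 0, 0, 0, 1]
}}

```text
clock: 8.83
eef_pos: [0.439, 0.048, 0.1986]
tool_rot: [[-0.737, -0.676, -0.001], [-0.676, 0.737, -0.0], [0.001, 0.001, -1.0]]
ft_force: [-0.5, -0.2, 0.1]
gripper_width: 0.0855
grasp_force: 0.0
```

```bash
python3 - <<'E'
from h import *
c=cam('wrist'); save(c['image'],'w4.png'); np.save('w4.npy',c,allow_pickle=True)
s=robot.read_state();print(s['eef_pos'],s['tool_rot'],s['joint_pos'][5])
for z in(.0635,.0975): print(proj(c,[.4396,.0477,z]))
m=cv2.cvtColor(c['image'],cv2.COLOR_RGB2HSV)
np.set_printoptions(linewidth=250)
E
```

```text
[0.43907705 0.04794746 0.19872052] [[-7.36993364e-01 -6.75899380e-01 -8.99479580e-04]
 [-6.75899471e-01  7.36993789e-01 -2.44422381e-04]
 [ 8.28115800e-04  4.27820100e-04 -9.99999566e-01]] -0.6333140887330542
(np.float64(320.4431549133267), np.float64(232.51948002007086))
(np.float64(320.2385938289158), np.float64(244.86005224136358))
```

View pics/w4.png

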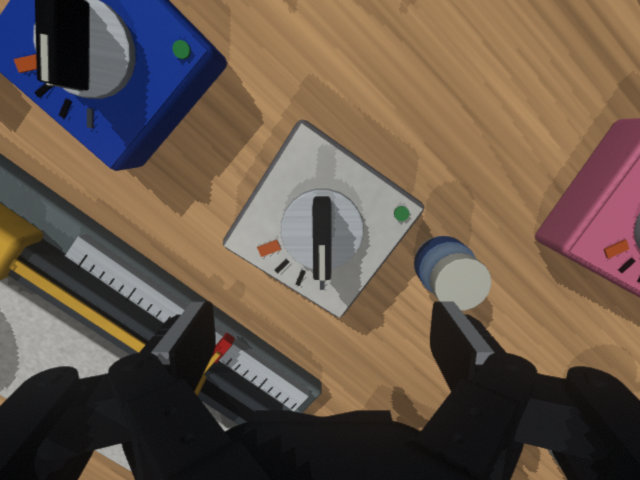

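The skirt centre (321,231) matches the prediction (320,232.5), the bar lies along the pads, and the jar at (455,275) is clear of the fingers. I'll descend and grip.

Call:
{"fn": "jog_arm", "kwargs": {
  "increments": [0, 0, 14, 0, 0, 0, 1, 0, 0, 14, 0, 0, 0, 1, 0, 0, 14, 0, 0, 0, 1, 0, 0, 14, 0, 0, 0, 1, 0, 0, 14, 0, 0, 0, 1, 0, 0, 14, 0, 0, 0, 1, 0, 0, 14, 0, 0, 0, 1, 0, 0, 14, 0, 0, 0, 1, 0, 0, 14, 0, 0, 0, 1, 0, 0, 2, 0, 0, 0, 1],
  "grip_force": 60
}}

```text
clock: 9.72
eef_pos: [0.4379, 0.0478, 0.0692]
tool_rot: [[-0.736, -0.677, -0.003], [-0.677, 0.736, -0.0], [0.003, 0.002, -1.0]]
ft_force: [-0.2, -0.3, -0.4]
gripper_width: 0.0854
grasp_force: 0.0
```

Call:
{"fn": "jog_arm", "kwargs": {
  "increments": [0, 0, 0, 0, 0, 0, 1, 0, 0, 0, 0, 0, 0, 0, 0, 0, 0, 0, 0, 0, 0, 0, 0, 0, 0, 0, 0, 0, 0, 0, 0, 0, 0, 0, 0, 0, 0, 0, 0, 0, 0, 0, 0, 0, 0, 0, 0, 0, 0, 0, 0, 0, 0, 0, 0, 0, 0, 0, 0, 0, 0, 0, 0]
}}

```text
clock: 10.47
eef_pos: [0.4397, 0.0479, 0.0717]
tool_rot: [[-0.734, -0.679, 0.001], [-0.679, 0.734, -0.0], [-0.0, -0.001, -1.0]]
ft_force: [-1.9, -1.6, 6.2]
gripper_width: 0.0119
grasp_force: 59.3
```

Call:
{"fn": "jog_arm", "kwargs": {
  "increments": [0, 0, 0, 0, 0, 5, 0, 0, 0, 0, 0, 0, 5, 0, 0, 0, 0, 0, 0, 5, 0, 0, 0, 0, 0, 0, 5, 0, 0, 0, 0, 0, 0, 5, 0, 0, 0, 0, 0, 0, 5, 0, 0, 0, 0, 0, 0, 5, 0, 0, 0, 0, 0, 0, 5, 0, 0, 0, 0, 0, 0, 5, 0, 0, 0, 0, 0, 0, 5, 0]
}}

```text
clock: 11.3
eef_pos: [0.4395, 0.0483, 0.0717]
tool_rot: [[-0.992, 0.13, 0.0], [0.13, 0.992, 0.001], [-0.0, 0.001, -1.0]]
ft_force: [-1.1, 1.9, 6.2]
gripper_width: 0.012
grasp_force: 59.6
```

Call:
{"fn": "jog_arm", "kwargs": {
  "increments": [0, 0, 0, 0, 0, 5, 0, 0, 0, 0, 0, 0, 5, 0, 0, 0, 0, 0, 0, 5, 0, 0, 0, 0, 0, 0, 4, 0, 0, 0, 0, 0, 0, 0, 0, 0, 0, 0, 0, 0, 0, 0, 0, 0, 0, 0, 0, 0, 0, 0, 0, 0, 0, 0, 0, 0, 0, 0, 0, 0, 0, 0, 0]
}}

```text
clock: 12.05
eef_pos: [0.4396, 0.0485, 0.0717]
tool_rot: [[-0.897, 0.442, 0.001], [0.442, 0.897, 0.001], [-0.0, 0.001, -1.0]]
ft_force: [-1.6, 2.7, 5.5]
gripper_width: 0.0118
grasp_force: 59.5
```

```bash
python3 - <<'E'
from h import *
c=cam('wrist'); t=cam('top')['image'][140:290,240:440]
save(cv2.resize(np.vstack([c['image'],cv2.resize(t,(640,480),interpolation=cv2.INTER_CUBIC)]),(450,600)) if 0 else cv2.resize(np.hstack([c['image'],cv2.resize(t,(640,480),interpolation=cv2.INTER_CUBIC)]),(800,300)),'w5.png')
s=robot.read_state();R=np.array(s['tool_rot']);print(s['eef_pos'],np.degrees(np.arctan2(R[1,1],R[0,1])),s['ft_force'],s['ft_torque'],s['gripper_width'],s['grasp_force'])
E
```

```text
[0.43954101 0.04848041 0.07172999] 63.790207211973545 [-1.08674005  1.31259593  5.73021135] [0.41988018 0.29875389 0.18644723] 0.012384922606785363 59.496150612831116
```

View pics/w5.png

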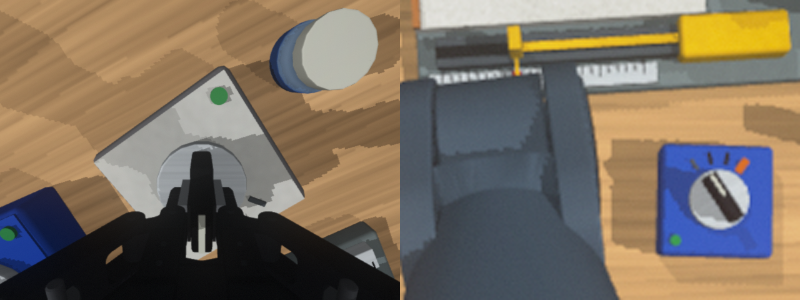

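The wrist view shows the bar gripped and lying straight along the pads, which puts the dial at about 1.2 rad. The top view shows the tab still at its set place. I'll hold a moment, then hand in.

Call:
{"fn": "jog_arm", "kwargs": {
  "increments": [0, 0, 0, 0, 0, 0, 0, 0, 0, 0, 0, 0, 0, 0, 0, 0, 0, 0, 0, 0, 0, 0, 0, 0, 0, 0, 0, 0, 0, 0, 0, 0, 0, 0, 0, 0, 0, 0, 0, 0, 0, 0, 0, 0, 0, 0, 0, 0, 0, 0, 0, 0, 0, 0, 0, 0, 0, 0, 0, 0, 0, 0, 0, 0, 0, 0, 0, 0, 0, 0]
}}

```text
clock: 12.98
eef_pos: [0.4396, 0.0485, 0.0717]
tool_rot: [[-0.897, 0.442, 0.001], [0.442, 0.897, 0.001], [-0.0, 0.001, -1.0]]
ft_force: [-0.9, 2.5, 5.8]
gripper_width: 0.0118
grasp_force: 59.5
```

```bash
python3 -c "
from plant import robot
print(robot.sign_off())"
```

```text
the job is handed in; nothing more can be done
None
```

I handed the job in at about 13 s: the gauge tab is level with the red marker and let go, and the gripper is holding the grey box's dial at about 1.2 rad, its third notch (by my measurements; sign-off gave no verdict).

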